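Roll a lifted cap strip back down on a deep-well plate

ROBOT

A 6-joint arm with a two-finger parallel gripper is mounted at the origin on a cart in front of the work surface, level with it; the furniture and walls round the work are solid. World frame = base frame: x ahead of the robot, y to its left, z up, the work surface at z = 0. Lengths are in m, angles in rad, forces in N, time in s.
With the tool pointing down it reaches from about 0.375 to 0.9 m from the base axis. Payload 3.1 kg.
Tool frame: the origin (TCP) lies midway between the tips of the shut fingers; the grasp point (between the pads) lies 19 mm behind it; z points along the fingers, y is the line along which they close (so a half turn about z gives the same grasp; the last joint's range is limited). The gripper opens to 85 mm and grips with 20 to 120 N. Pads are 22 mm wide; open, the fingers measure 114 mm over their backs; the gripper's body (76 mm by 85 mm) begins 54 mm behind the grasp point. The pads swing forward as they close: fully open they stand 13 mm farther back than shut.
Start: joints at [1.069, 0.527, 1.433, -0, 1.181, -0.178], TCP at [0.198, 0.593, 0.231] pointing down, gripper open.
Joint ranges: [-3.08, 3.08], [-0.75, 2.2], [0.22, 2.44], [-1.43, 4.57], [0, 2.65], [-2.85, 2.85]. Speed limits (rad/s): [2.79, 2.79, 3.14, 3.14, 3.14, 3.14].

INTERFACE

Orientations are given as a unit quaternion [x, y, z, w].
In Python, from station import manip gives the robot as it stands.
- The arm moves only by the tool step_arm, never from a script. Its argument "targets" is text: rows parted by semicolons, each of 4 numbers parted by spaces: the shift along the tool's x, y, z in mm, then the turn about the tool's z in degrees. A call has 1 to 12 rows; each row is the pose to reach, as a shift and turn from the pose commanded when the call began, along the tool's axes at that moment; what a row does not reach only later rows make up. A row lasts 1/10 s, in which the tool goes at most 50 mm and 8.59 degrees, less where a joint would pass 70% of its speed; a pose out of reach is approached as far as the arm can. A call with a gripper value outside its range is refused whole. "gripper" is the closure, from 0 (fully open) to 1 (shut), set as the call begins (left out, the last holds). The fingers move at their own pace and stop on an object; "squeeze" is the grip in N (left out, the last holds). Time passes only in rows, so rows that repeat a pose let the fingers close. It gives the time, the measured TCP pose, the force, the opening and the grip force at its end, in the units of the state.
- manip.sense(): the state, without advancing time (a new reading comes with each control period).
- manip.snapshot(name): name is "scene" or "top"; returns the picture (400x640x3 uint8, red, green, blue); there is no depth.
- manip.get_calibration(name): a dict with "fov_y" (degrees; the focal length in pixels is half the picture's height over the tangent of half this angle, whatever the lens; pixels are square), "cx", "cy" (the principal point, pixels), "extrinsics" (4x4, takes a point from camera to world coordinates). Camera axes: x right, y down, z forward; pixel columns grow to the right and rows downward; lengths in m; the calibration is good to about 2 mm. A picture is of the moment at which its call begins. get_calibration takes no time and is no camera call.
- manip.sign_off(): hands the job in; it is judged then, once.
Trained networks look in the newest picture that a camera, given by its name, has taken for a name from the list of things; names that differ only in an ending like _2 or _b are one class to them, and where a whole thing is asked for, a point or a joint stands for the part that bears it (a point fixed in the world has none). Each returns a list of dicts, best first, with "p" (0 to 1); they miss things now and then, are a little off and sometimes report something else, mostly with a low value. They report only what shows in the picture. A call takes as long as a camera call. They do not tell look-alikes from the thing itself.
- manip.recognise(camera, query): "position" ([column, row] in pixels, amid what is visible of it).
- manip.masks_of(camera, query): "pixels" (400x640 bool, what is visible of it) and "position" ([column, row] in pixels, amid what is visible of it).
- manip.mark_of(camera, query): "position" ([column, row] in pixels: a listed point, or the origin of a listed thing).
The state is a dict: "t": time; "q": joint angles; "qd": joint speeds; "tau": joint torques, N m; "tcp_pos": TCP position; "tool_rot": TCP orientation; "force": force on the tool from outside, world axes, zero at the start; "ft_torque": the same for the moment, N m; "finger_gap": opening from 0.0 (shut) to 1.0 (fully open); "gripper_force": force on a finger pad.
Only numpy, scipy, OpenCV 4.12 (cv2) and the standard library are available. Lean on these libraries where they do the work, as an engineer would, in place of code of your own. Each camera call takes 0.05 s, during which the arm holds its last target. There are 200 camera calls.

TASK

One of the four cap strips on the deep-well plate has come up from one end. Take the hand roller by its handle, set it on that strip and roll it firmly along from the end that is still down towards the raised end, so that the caps go fully home one after another; press with the roller's wheels only, never with the gripper. Then stand the roller upright on its wheels on the table, off the plate, and leave the jar, the marker and the flask where they are.

Things in the scene. Friction and masses are not known exactly. Their poses are not given: they have to be found in the camera images.
- plate: white deep-well plate, 4 rows of 6 wells 18 mm apart, in a heavy 140 x 98 mm aluminium nest that does not move. Origin: centre of the underside, on the table; x along the long side, z up. Deck 50 mm above the table. A strip of six square caps lies along x on each row (rows at y = -27, -9, 9, 27 mm); caps that are home have flat tops 56 mm above the table. Three strips are home and fixed.
- lifted_strip: the cap strip that has come up, on any of the four rows: six caps 15.5 mm square at 18 mm pitch, a pull tab at each end, 117 mm long. Origin: its middle, 51 mm above the table; x points from the end still home to the raised end. Caps at x = -45 (home, fixed), -27, -9, 9, 27, 45 mm; these five move only straight up and down and stay where they are left.
- strip_seated_end (a point): middle of the top of the strip's end cap that is still home (56 mm above the table)
- strip_lifted_end (a point): where the middle of the top of the cap at the lifted end will be once that cap is home (56 mm above the table; at the start that cap stands 9 to 10 mm higher)
- cap_1 (a joint): height in m by which cap 1 of the lifted strip (counted from the end that is still home, which is cap 0) stands above its home position: 0 fully home, starts at about 2 mm. Going down takes about 6 N of downward push on the cap; it then stops firmly at 0.
- cap_2 (a joint): height in m by which cap 2 of the lifted strip (counted from the end that is still home, which is cap 0) stands above its home position: 0 fully home, starts at about 4 mm. Going down takes about 6 N of downward push on the cap; it then stops firmly at 0.
- cap_3 (a joint): height in m by which cap 3 of the lifted strip (counted from the end that is still home, which is cap 0) stands above its home position: 0 fully home, starts at about 5.6 mm. Going down takes about 6 N of downward push on the cap; it then stops firmly at 0.
- cap_4 (a joint): height in m by which cap 4 of the lifted strip (counted from the end that is still home, which is cap 0) stands above its home position: 0 fully home, starts at about 7.4 mm. Going down takes about 6 N of downward push on the cap; it then stops firmly at 0.
- cap_5 (a joint): height in m by which cap 5 of the lifted strip (counted from the end that is still home, which is cap 0) stands above its home position: 0 fully home, starts at about 9.3 mm. Going down takes about 6 N of downward push on the cap; it then stops firmly at 0.
- roller_grip (a point): centre of the upright black handle (36 mm along x, 26 along y, 44 tall) of the loose hand roller, 0.44 kg, standing on its wheels; 78 mm above the wheels' lowest line, 22 mm above the 84 x 28 mm deck. Two free wheels, 48 mm in diameter, 20 mm wide, are centred 26 mm before and behind it along x, the rolling direction; y is the axles', z up. Cheeks, 28 mm wide overall, end 17 mm above the wheels' lowest line.
- front_wheel (a joint): angle in rad through which the wheel at the roller's +x side has turned (0 at the start); 48 mm diameter, so 1 rad is 24 mm of rolling
- rear_wheel (a joint): the same for the wheel at the roller's -x side
- sample_jar_mid (a point): bystander: middle (half-way up) of a small sample jar with a blue lid, 41 mm in diameter, 53 mm tall, z up
- marker_mid (a point): bystander: middle of a marker pen lying on the table, 124 mm long along y, 15 mm thick, z up
- flask_mid (a point): bystander: middle (half-way up) of an empty conical flask, 62 mm in diameter at the foot, 100 mm tall, z up
Not all that is in view belongs to the job. Of the things that look like the part that bears roller_grip, the larger one is meant.

How it is judged:
By the outcome, as a careful person would: the job done as asked, in the order asked, and still so for the second after the job is handed in, with the robot touching nothing.
It also fails if it takes over 54 s, if anything falls off the work surface, if the arm or the gripper's body presses on something with over 40 N, if the wrist force passes 120 N, or if a joint passes its speed limit or range.

## Working session

There is one attempt and no reset: what is moved stays moved. The work goes in short steps, Python scripts to look and compute and a tool call to move; the robot and the scene stay as the last step left them, time stands still between calls to the robot, and variables do not carry over. Pictures are saved under pics/ and viewed, at most 13 in all, crops included, and the job is handed in when it is done.

Besides the shell and the picture viewer there is one more tool, called after "Emit:" by a JSON object that holds its "method" and its "body". step_arm: Moves the arm, as the interface text tells. Its arguments: {"type":"object","properties":{"targets":{"type":"string"},"gripper":{"type":"number"},"squeeze":{"type":"number"}},"required":["targets"]}

```bash
mkdir -p pics
cat > h.py <<'E'
import numpy as np, cv2
from station import manip
def cal(c):
    k=manip.get_calibration(c); f=200/np.tan(np.radians(k['fov_y'])/2); return f,k['cx'],k['cy'],np.array(k['extrinsics'])
def at(c,p,z):
    f,cx,cy,E=cal(c); d=E[:3,:3]@np.array([(p[0]-cx)/f,(p[1]-cy)/f,1]); o=E[:3,3]; return o+d*(z-o[2])/d[2]
def proj(c,P):
    f,cx,cy,E=cal(c); q=E[:3,:3].T@(np.array(P)-E[:3,3]); return [cx+f*q[0]/q[2],cy+f*q[1]/q[2]]
def save(c,n):
    im=manip.snapshot(c); cv2.imwrite('pics/'+n,im[:,:,::-1]); return im
E
python3 - <<'E'
from h import *
np.set_printoptions(precision=4,suppress=True)
z={'plate':0,'lifted_strip':.051,'strip_seated_end':.056,'strip_lifted_end':.056,'roller_grip':.078,'sample_jar_mid':.0265,'marker_mid':.0075,'flask_mid':.05}
for c in ['top','scene']:
    save(c,c+'0.png'); print(c,cal(c)[3][:3,3])
    for n in z:
        for r in manip.mark_of(c,n)[:3]: print(n,round(r['p'],2),np.round(r['position'],1),at(c,r['position'],z[n]))
s=manip.sense();print(s['t'],s['tcp_pos'],s['tool_rot'])
E
```

```text
top [0.3664 0.0931 0.9286]
plate 0.84 [297.2 195.2] [0.5108 0.1275 0.    ]
lifted_strip 0.68 [303.9 185.6] [0.5231 0.1111 0.051 ]
strip_seated_end 0.58 [316.1 199.8] [0.4914 0.086  0.056 ]
strip_lifted_end 0.91 [287.1 170.6] [0.5552 0.1459 0.056 ]
strip_lifted_end 0.23 [387.1 254.8] [ 0.3734 -0.0575  0.056 ]
roller_grip 0.78 [403.4 192.6] [ 0.499  -0.0935  0.078 ]
roller_grip 0.72 [472.2 195.2] [ 0.4902 -0.235   0.078 ]
sample_jar_mid 0.6 [385.1 253.6] [ 0.3763 -0.0585  0.0265]
marker_mid 0.77 [278.5 259.3] [0.3701 0.1702 0.0075]
flask_mid 0.94 [202.8 230.1] [0.4341 0.3233 0.05  ]
scene [-0.1242 -0.6236  0.9897]
plate 0.83 [303.7 204.8] [0.5187 0.1341 0.    ]
lifted_strip 0.62 [311.4 196.9] [0.5206 0.1034 0.051 ]
strip_seated_end 0.73 [307.2 205. ] [0.4885 0.0844 0.056 ]
strip_lifted_end 0.74 [313.2 184. ] [0.5549 0.1338 0.056 ]
roller_grip 0.58 [398.  271.2] [ 0.4828 -0.2298  0.078 ]
roller_grip 0.51 [355.8 239.6] [ 0.4809 -0.0989  0.078 ]
sample_jar_mid 0.92 [310.2 264. ] [ 0.3781 -0.0488  0.0265]
sample_jar_mid 0.15 [312.3 183.9] [0.5748 0.1598 0.0265]
marker_mid 0.75 [310.  206.4] [0.5224 0.1119 0.0075]
marker_mid 0.7 [249.8 221.9] [0.3653 0.1781 0.0075]
marker_mid 0.53 [302.7 208.3] [0.5028 0.12   0.0075]
flask_mid 0.59 [236.8 172.5] [0.4337 0.3214 0.05  ]
0.9 [0.1982 0.5927 0.2313] [ 0.1607  0.987   0.     -0.    ]
```

View pics/top0.png

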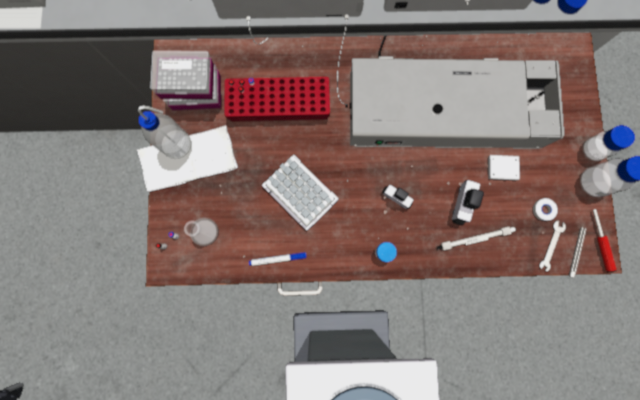

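View pics/scene0.png

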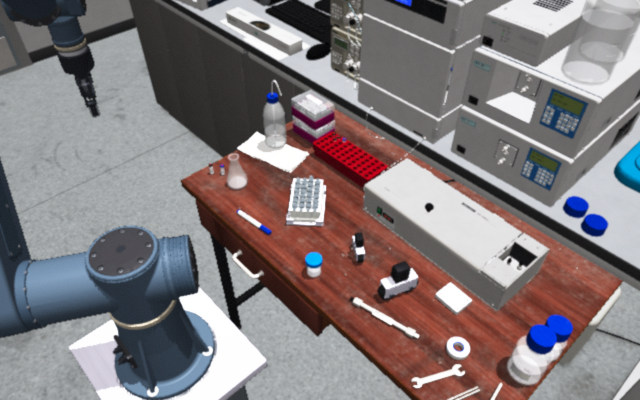

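Top view: the larger roller is near (468,200) and the small look-alike near (398,196). The plate is at (300,191). I'll zoom in on these.

Run:
```python
from h import *
t=cv2.imread('pics/top0.png');s=cv2.imread('pics/scene0.png')
r=lambda i,x,y,w=50,h=37:cv2.resize(i[y-h:y+h,x-w:x+w],(400,296),interpolation=cv2.INTER_CUBIC)
cv2.imwrite('pics/m0.png',np.vstack([np.hstack([r(t,300,191),r(t,468,200)]),np.hstack([r(s,306,201),r(s,398,280)])]))
for c in ['top','scene']:
  for q in ['plate','lifted_strip','roller_grip']:
    for m in manip.masks_of(c,q)[:2]:
        p=m['pixels'].astype(np.uint8); ys,xs=np.nonzero(p)
        print(c,q,round(m['p'],2),np.round(m['position'],1),len(xs),cv2.minAreaRect(np.c_[xs,ys].astype(np.float32)))
```

```text
top plate 0.92 [296.  201.7] 1119 ((299.7500305175781, 192.25), (63.639610290527344, 44.547725677490234), 45.0)
top lifted_strip 0.67 [304.9 187.2] 415 ((301.7500305175781, 186.25001525878906), (59.396968841552734, 7.77817440032959), 45.0)
top roller_grip 0.69 [465.1 202.7] 876 ((467.6321105957031, 204.03773498535156), (24.312820434570312, 44.779544830322266), 15.945394515991211)
top roller_grip 0.56 [397.8 194.6] 394 ((397.8646240234375, 195.3772735595703), (31.904699325561523, 15.081128120422363), 32.7352294921875)
scene plate 0.72 [306.2 212.7] 826 ((305.5, 203.5), (43.0, 39.0), 90.0)
scene lifted_strip 0.48 [309.8 195.7] 176 ((309.1941223144531, 192.9764862060547), (6.212416648864746, 32.28922653198242), 4.39870548248291)
scene roller_grip 0.6 [396.1 283.3] 919 ((395.3448486328125, 280.362060546875), (29.896949768066406, 41.59575653076172), 68.19859313964844)
scene roller_grip 0.52 [358.6 244.8] 292 ((358.5029602050781, 247.53819274902344), (29.374759674072266, 10.58411693572998), 85.60128784179688)
```

View pics/m0.png

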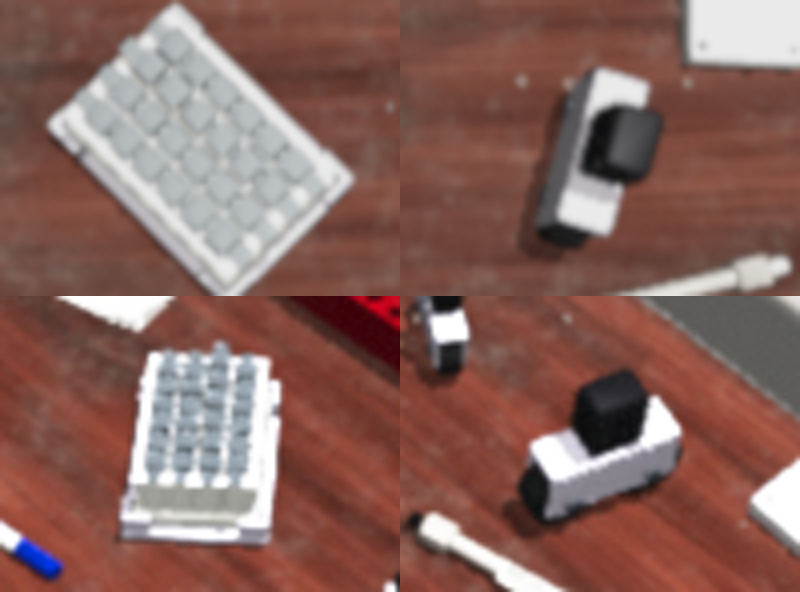

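The lifted strip is second from the upper right in the top view, with its raised end far and to the left. Next I'll fit models: roller silhouettes, and the cap lattice for the plate.

```bash
cat > fit.py <<'E'
from h import *
from scipy.optimize import minimize
np.set_printoptions(precision=4,suppress=True)
def T(p,L):
    c,s=np.cos(p[2]),np.sin(p[2]); L=np.atleast_2d(L); return np.c_[p[0]+c*L[:,0]-s*L[:,1],p[1]+s*L[:,0]+c*L[:,1],L[:,2]]
def pj(c,P):
    f,cx,cy,E=cal(c); q=(P-E[:3,3])@E[:3,:3]; return np.c_[cx+f*q[:,0]/q[:,2],cy+f*q[:,1]/q[:,2]]
box=lambda x,y,z0,z1,o=0:np.array([[o+i*x/2,j*y/2,k] for i in(-1,1) for j in(-1,1) for k in(z0,z1)])
a=np.linspace(0,2*np.pi,24)
wh=lambda o:np.vstack([np.c_[o+.024*np.cos(a),0*a+s,.024+.024*np.sin(a)] for s in(-.01,.01)])
parts=[box(.084,.028,.017,.056),box(.036,.026,.056,.1),wh(.026),wh(-.026)]
def sil(c,p):
    m=np.zeros((1600,2560),np.uint8)
    for L in parts: cv2.fillConvexPoly(m,cv2.convexHull(((pj(c,T(p,L))+.5)*4-.5).round().astype(np.int32)),1)
    return cv2.resize(m.astype(np.float32),(640,400),interpolation=cv2.INTER_AREA)
def roller(cams,p0,pick):
    M={c:min(manip.masks_of(c,'roller_grip'),key=lambda m:np.linalg.norm(np.array(m['position'])-proj(c,[*pick,.05])))['pixels'] for c in cams}
    def cost(p): 
        r=0
        for c in cams: s=sil(c,p); r+=1-np.minimum(s,M[c]).sum()/np.maximum(s,M[c]).sum()
        return r
    best=min((minimize(cost,[p0[0],p0[1],y],method='Nelder-Mead',options=dict(initial_simplex=[[p0[0],p0[1],y],[p0[0]+.012,p0[1],y],[p0[0],p0[1]+.012,y],[p0[0],p0[1],y+.2]])) for y in (p0[2],p0[2]+.2,p0[2]-.2)),key=lambda r:r.fun)
    return best.x,best.fun
E
cat > pl.py <<'E'
from fit import *
# plate: cap interiors vs gap points at z=.056
g=np.arange(-5.5,6,1)*1e-3
def pts(rows):
    I=[[x+u,y+v,.056] for x in np.arange(-45,46,18)*1e-3 for y in rows for u in g for v in g]
    return np.array(I)
def plate(cams,p0):
    ims={c:cv2.cvtColor(cv2.imread(f'pics/{c}0.png'),cv2.COLOR_BGR2LAB).astype(np.float32)[:,:,0] for c in cams}
    I=pts([-.027,.009,.027] if 0 else [-.027,-.009,.009,.027])
    e=9e-3; G=[]
    for x in np.arange(-54,55,18)*1e-3:
        for y in np.arange(-34,35,1)*1e-3: G.append([x,y,.056 if abs(x)<.05 else .052])
    for y in np.arange(-36,37,18)*1e-3:
        for x in np.arange(-52,53,1)*1e-3: G.append([x,y,.054])
    G=np.array(G)
    def smp(c,P): q=pj(c,P).astype(np.float32); return cv2.remap(ims[c],q[:,0:1],q[:,1:2],cv2.INTER_LINEAR).mean()
    cost=lambda p:sum(smp(c,T(p,I))-smp(c,T(p,G)) for c in cams)
    R=[]
    for dx in(-.006,0,.006):
        for dy in(-.006,0,.006):
            for da in (-.08,0,.08):
                q=np.array(p0)+[dx,dy,da]; R.append(minimize(cost,q,method='Nelder-Mead',options=dict(initial_simplex=[q,q+[.004,0,0],q+[0,.004,0],q+[0,0,.05]])))
    b=min(R,key=lambda r:r.fun); return b.x,b.fun
E
python3 - <<'E'
from pl import *
p0=[.515,.126,np.radians(41)]
for cams in(['top'],['scene'],['top','scene']):
    p,f=plate(cams,p0); print(cams,p,np.degrees(p[2]),f, [T(p,[[0,y,0]])[0,:2] for y in(-.009,.009)])
    r,f=roller(cams,[.487,-.233,np.radians(-17)],[.487,-.233]); print('roller',r,np.degrees(r[2]),f)
c='top';im=cv2.imread('pics/top0.png');im=cv2.resize(im[150:240,250:350],None,fx=6,fy=6,interpolation=cv2.INTER_CUBIC)
for x in np.arange(-45,46,18)*1e-3:
    for y in(-.027,-.009,.009,.027):
        q=pj(c,T(p,[[x,y,.056]]))[0]; cv2.circle(im,tuple(int(v) for v in ((q-[250,150]+.5)*6)),3,(0,0,255),-1)
cv2.imwrite('pics/ov.png',im)
E
```

```text
Traceback (most recent call last):
  File "pl.py", line 22, in plate
    q=np.array(p0)+[dx,dy,da]; R.append(minimize(cost,q,method='Nelder-Mead',options=dict(initial_simplex=[q,q+[.004,0,0],q+[0,.004,0],q+[0,0,.05]])))
                                        ~~~~~~~~^^^^^^^^^^^^^^^^^^^^^^^^^^^^^^^^^^^^^^^^^^^^^^^^^^^^^^^^^^^^^^^^^^^^^^^^^^^^^^^^^^^^^^^^^^^^^^^^^^^^^
  File "pl.py", line 17, in <lambda>
    cost=lambda p:sum(smp(c,T(p,I))-smp(c,T(p,G)) for c in cams)
                  ~~~^^^^^^^^^^^^^^^^^^^^^^^^^^^^^^^^^^^^^^^^^^^
  File "pl.py", line 17, in <genexpr>
    cost=lambda p:sum(smp(c,T(p,I))-smp(c,T(p,G)) for c in cams)
                                    ~~~^^^^^^^^^^
  File "pl.py", line 16, in smp
    def smp(c,P): q=pj(c,P).astype(np.float32); return cv2.remap(ims[c],q[:,0:1],q[:,1:2],cv2.INTER_LINEAR).mean()
                    ~~^^^^^
  File "fit.py", line 7, in pj
    f,cx,cy,E=cal(c); q=(P-E[:3,3])@E[:3,:3]; return np.c_[cx+f*q[:,0]/q[:,2],cy+f*q[:,1]/q[:,2]]
              ~~~^^^
  File "h.py", line 4, in cal
    k=manip.get_calibration(c); f=200/np.tan(np.radians(k['fov_y'])/2); return f,k['cx'],k['cy'],np.array(k['extrinsics'])
ValueError: time passes only in moves, steps and waits
```

Too many calibration calls, so I'll cache them.

```bash
sed -i 's/^def cal/import functools\n@functools.cache\ndef cal/' h.py
cat > run1.py <<'E'
from pl import *
p0=[.515,.126,np.radians(41)]
for cams in(['top'],['scene'],['top','scene']):
    p,f=plate(cams,p0); print(cams,p,np.degrees(p[2]),f, [T(p,[[0,y,0]])[0,:2] for y in(-.009,.009)])
    r,f=roller(cams,[.487,-.233,np.radians(-17)],[.487,-.233]); print('roller',r,np.degrees(r[2]),f)
c='top';im=cv2.imread('pics/top0.png');im=cv2.resize(im[150:240,250:350],None,fx=6,fy=6,interpolation=cv2.INTER_CUBIC)
for x in np.arange(-45,46,18)*1e-3:
    for y in(-.027,-.009,.009,.027):
        q=pj(c,T(p,[[x,y,.056]]))[0]; cv2.circle(im,tuple(int(v) for v in ((q-[250,150]+.5)*6)),3,(0,0,255),-1)
cv2.imwrite('pics/ov.png',im)
E
python3 run1.py
```

```text
['top'] [0.5097 0.1167 0.7612] 43.61584412779018 -12.587631225585938 [array([0.5159, 0.1102]), array([0.5035, 0.1232])]
roller [ 0.4818 -0.2343 -0.359 ] -20.570093600980243 0.08969604969024658
['scene'] [0.5126 0.1169 0.7656] 43.86500630850075 -40.70176696777344 [array([0.5188, 0.1104]), array([0.5064, 0.1234])]
roller [ 0.4836 -0.2356 -0.261 ] -14.951749527476572 0.08741670846939087
['top', 'scene'] [0.5118 0.1167 0.7658] 43.87691561268255 -50.801239013671875 [array([0.518 , 0.1102]), array([0.5055, 0.1232])]
roller [ 0.4823 -0.2347 -0.3281] -18.799960281136595 0.204575777053833
```

View pics/ov.png

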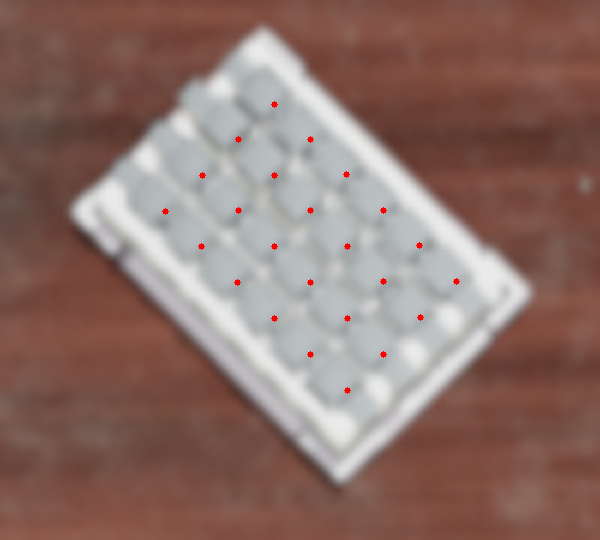

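Run:
```python
from fit import *
C=at('top',[298.7,188.3],.056); print(C)
p=[C[0],C[1],np.radians(44.2)]
L=T(p,[[-.045,-.009,.056],[0,-.009,.056],[.045,-.009,.056]]);print(L)
s=cv2.imread('pics/scene0.png');s=cv2.resize(s[160:240,260:350],None,fx=7,fy=7,interpolation=cv2.INTER_CUBIC)
for x in np.arange(-45,46,18)*1e-3:
    for y in(-.027,-.009,.009,.027):
        q=pj('scene',T(p,[[x,y,.056]]))[0]; cv2.circle(s,tuple(int(v) for v in ((q-[260,160]+.5)*7)),3,(0,0,255),-1)
cv2.imwrite('pics/ov2.png',s)
s=manip.sense();R=s['tool_rot'];print(s['t'],s['tcp_pos'],2*np.degrees(np.arctan2(R[1],R[0])),np.round(s['q'],3))
```

```text
[0.5167 0.122  0.056 ]
[[0.4907 0.0842 0.056 ]
 [0.523  0.1156 0.056 ]
 [0.5552 0.147  0.056 ]]
1.4 [0.1982 0.5927 0.2313] 161.50427649500827 [ 1.07   0.527  1.433  0.     1.181 -0.178]
```

View pics/ov2.png

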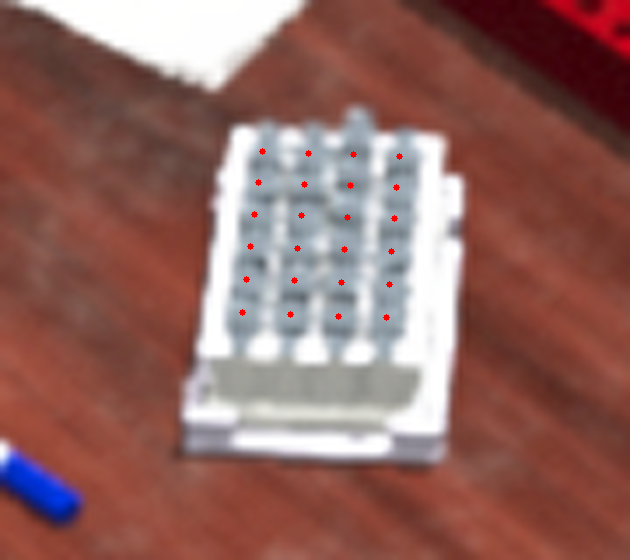

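Emit:
{"method": "step_arm", "body": {"targets": "-395 -387 0 90;-395 -387 0 90;-395 -387 0 90;-395 -387 0 90;-395 -387 0 90;-395 -387 0 90;-395 -387 0 90;-395 -387 0 90;-395 -387 0 90;-395 -387 0 90;-395 -387 0 90;-395 -387 0 90", "gripper": 0, "squeeze": 120}}

```text
t: 2.6
tcp_pos: [0.4542, 0.0956, 0.2319]
tool_rot: [0.814, 0.581, 0.001, 0.002]
force: [0.3, 0.7, 0.1]
finger_gap: 0.997
gripper_force: 0.0
```

```bash
cat >> h.py <<'E'
def go(x,y,z,head):
    "print the tool shift (mm) and turn (deg) from the present pose to TCP x,y,z with tool x heading"
    s=manip.sense(); R=s['tool_rot']; h=2*np.arctan2(R[1],R[0]); d=np.array([x,y,z])-s['tcp_pos']
    c,n=np.cos(h),np.sin(h); t=(np.degrees(h)-head+180)%360-180
    print('t',round(s['t'],2),'tcp',np.round(s['tcp_pos'],4),'head',round(np.degrees(h),2),'F',np.round(s['force'],1),'gap',round(s['finger_gap'],3),'gf',round(s['gripper_force'],1),'xy',np.round(R,4))
    print('shift',np.round(1e3*np.array([c*d[0]+n*d[1],n*d[0]-c*d[1],-d[2]]),1),'turn',round(t,2))
E
python3 -c "
from h import *
go(.4823,-.2347,.16,71.2)"
```

```text
t 2.6 tcp [0.4542 0.0956 0.2319] head 71.05 F [0.3 0.7 0.1] gap 0.997 gf 0.0 xy [0.8138 0.5811 0.0014 0.0021]
shift [-303.2  133.8   71.9] turn -0.15
```

Emit:
{"method": "step_arm", "body": {"targets": "-303 134 70 0;-303 134 70 0;-303 134 70 0;-303 134 70 0;-303 134 70 0;-303 134 70 0;-303 134 70 0;-303 134 70 0;-303 134 70 0;-303 134 70 0"}}

```text
t: 3.6
tcp_pos: [0.4806, -0.2278, 0.1613]
tool_rot: [0.811, 0.585, -0.0, -0.001]
force: [-0.3, 0.6, -0.1]
finger_gap: 0.999
gripper_force: 0.0
```

Run:
```python
from fit import *
go(.4823,-.2347,.064,71.2)
a=save('top','t1.png');b=save('scene','s1.png')
for c in['top','scene']:
    print([(round(r['p'],2),np.round(r['position'],1),at(c,r['position'],.078)) for r in manip.mark_of(c,'roller_grip')[:2]])
r=lambda i,x,y,w=50,h=50:cv2.resize(i[y-h:y+h,x-w:x+w,::-1],(400,400),interpolation=cv2.INTER_CUBIC)
cv2.imwrite('pics/m1.png',np.hstack([r(a,468,200),r(b,398,270)]))
```

```text
t 3.6 tcp [ 0.4806 -0.2278  0.1613] head 71.58 F [-0.3  0.6 -0.1] gap 0.999 gf 0.0 xy [ 0.8112  0.5848 -0.     -0.0007]
shift [-6.   3.8 97.3] turn 0.38
[(0.68, array([398.7, 192.7]), array([ 0.499 , -0.0838,  0.078 ]))]
[(0.87, array([357.6, 240.5]), array([ 0.482 , -0.1038,  0.078 ])), (0.6, array([395.3, 272.8]), array([ 0.4749, -0.2286,  0.078 ]))]
```

View pics/m1.png

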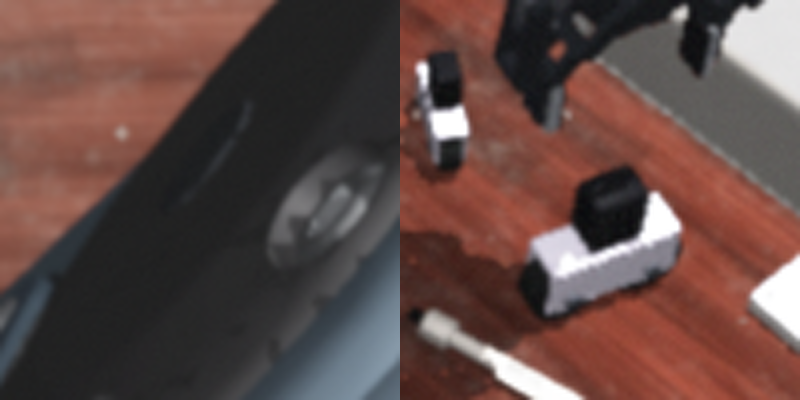

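Emit:
{"method": "step_arm", "body": {"targets": "-5 2 0 0;-5 2 30 0;-5 2 60 0;-5 2 80 0;-5 2 90 0;-5 2 97 0;-5 2 97 0;-5 2 97 0"}}

```text
t: 4.6
tcp_pos: [0.4819, -0.2353, 0.065]
tool_rot: [0.812, 0.584, 0.0, 0.001]
force: [0.3, -0.2, 0.5]
finger_gap: 0.997
gripper_force: 0.0
```

Run:
```python
from fit import *
go(.4823,-.2347,.064,71.2)
b=save('scene','s2.png')
cv2.imwrite('pics/m2.png',cv2.resize(b[220:320,348:448,::-1],(500,500),interpolation=cv2.INTER_CUBIC))
```

```text
t 4.6 tcp [ 0.4819 -0.2353  0.065 ] head 71.51 F [ 0.3 -0.2  0.5] gap 0.997 gf 0.0 xy [0.8115 0.5843 0.0002 0.0008]
shift [0.7 0.2 1. ] turn 0.31
```

View pics/m2.png

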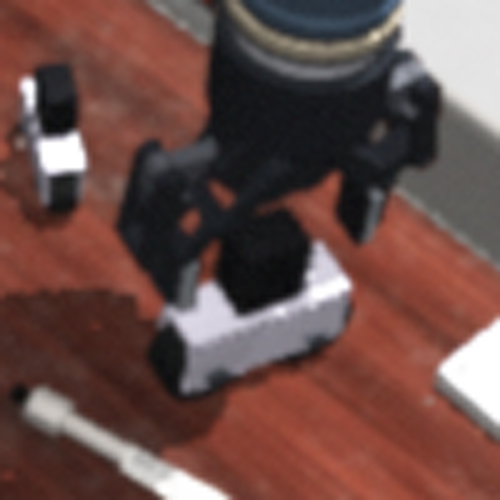

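The fingers straddle the handle fore and aft at about (398,273) in the scene view. Closing now.

Emit:
{"method": "step_arm", "body": {"targets": "0 0 0 0;0 0 0 0;0 0 0 0;0 0 0 0;0 0 0 0;0 0 0 0;0 0 0 0;0 0 0 0;0 0 0 0;0 0 0 0", "gripper": 1, "squeeze": 80}}

```text
t: 5.65
tcp_pos: [0.4817, -0.235, 0.0649]
tool_rot: [0.812, 0.584, 0.0, 0.0]
force: [0.1, -1.0, 5.6]
finger_gap: 0.41
gripper_force: 79.2
```

```bash
python3 -c "
from h import *
go(.4823,-.2347,.064,71.2)"
```

```text
t 5.65 tcp [ 0.4817 -0.235   0.0649] head 71.5 F [ 0.1 -1.   5.6] gap 0.41 gf 79.2 xy [8.116e-01 5.843e-01 2.000e-04 5.000e-04]
shift [0.5 0.5 0.9] turn 0.3
```

Emit:
{"method": "step_arm", "body": {"targets": "0 0 -20 0;0 0 -60 0;0 0 -100 0;0 0 -130 0;0 0 -130 0;0 0 -130 0"}}

```text
t: 6.25
tcp_pos: [0.4806, -0.2343, 0.1935]
tool_rot: [0.812, 0.584, -0.0, -0.001]
force: [-0.7, -0.2, -4.9]
finger_gap: 0.407
gripper_force: 81.5
```

```bash
python3 -c "
from h import *
go(.469,.0634,.185,134.2)"
```

```text
t 6.25 tcp [ 0.4806 -0.2343  0.1935] head 71.51 F [-0.7 -0.2 -4.9] gap 0.407 gf 81.5 xy [ 8.115e-01  5.843e-01 -2.000e-04 -7.000e-04]
shift [ 278.6 -105.4    8.5] turn -62.69
```

Emit:
{"method": "step_arm", "body": {"targets": "15 -6 0 -4;46 -17 0 -10;81 -30 0 -17;116 -44 0 -25;151 -57 0 -33;186 -70 0 -41;221 -84 0 -49;251 -95 0 -56;270 -102 4 -61;278 -105 8 -62.7;278 -105 8 -62.7;278 -105 8 -62.7"}}

```text
t: 7.45
tcp_pos: [0.4694, 0.0615, 0.1852]
tool_rot: [0.39, 0.921, -0.001, -0.001]
force: [0.3, -0.7, -4.5]
finger_gap: 0.41
gripper_force: 81.2
```

Run:
```python
from fit import *
go(.469,.0634,.125,134.2)
a=save('top','t3.png');b=save('scene','s3.png')
q=proj('scene',[.5,.1,.08]);x,y=map(int,q)
r=lambda i,x,y,w=45,h=45:cv2.resize(i[y-h:y+h,x-w:x+w,::-1],(400,400),interpolation=cv2.INTER_CUBIC)
s=manip.sense()['tcp_pos']
cv2.circle
cv2.imwrite('pics/m3.png',np.hstack([r(a,305,185),r(b,x,y)])); print(x,y)
```

```text
t 7.45 tcp [0.4694 0.0615 0.1852] head 134.14 F [ 0.3 -0.7 -4.5] gap 0.41 gf 81.2 xy [ 0.3896  0.921  -0.0007 -0.0011]
shift [ 1.7  1.1 60.2] turn -0.06
306 193
```

View pics/m3.png

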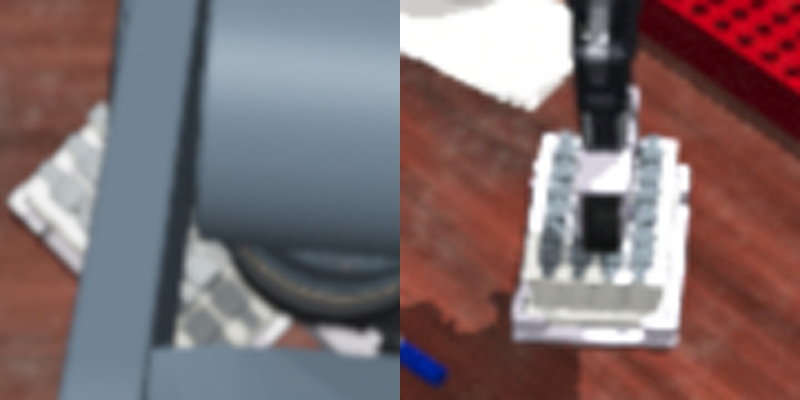

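Run:
```python
from fit import *
s=manip.sense();t=s['tcp_pos'];p=[t[0],t[1],np.radians(44.2)]
z=t[2]-.065
im=cv2.imread('pics/s3.png')[148:238,261:351];im=cv2.resize(im,(600,600),interpolation=cv2.INTER_CUBIC);k=600/90
def dot(P,col):
    for q in pj('scene',P): cv2.circle(im,tuple(int(v) for v in ((q-[261,148]+.5)*k)),2,col,-1)
L=np.array([[-.042,y,zz] for y in(-.014,.014) for zz in(.017,.056)]+[[-.05,y,.024] for y in(-.01,.01)]+[[-.026,y,0] for y in(-.01,.01)])
dot(T(p,L+[0,0,z]),(0,0,255))
dot(T([.522,.115,p[2]],[[x,y,.056] for x in np.arange(-45,46,18)*1e-3 for y in (-.018,0,.018,.036)]),(0,255,0))
cv2.imwrite('pics/m4.png',im)
```

```text
(no output)
```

View pics/m4.png

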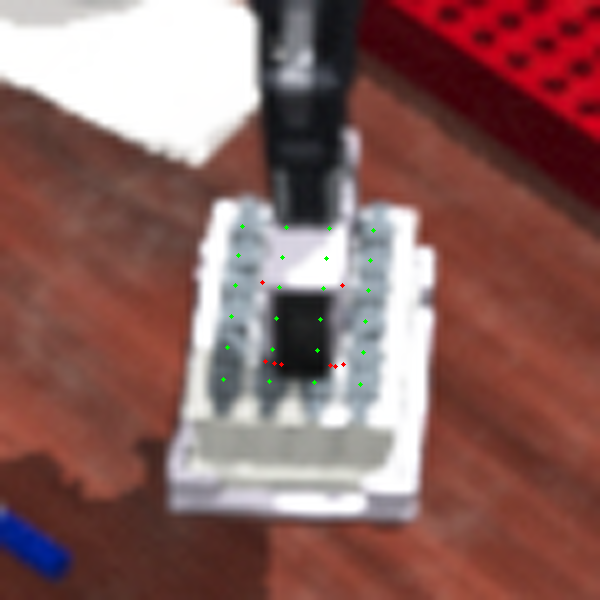

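Emit:
{"method": "step_arm", "body": {"targets": "1.5 0 10 0;1.5 0 30 0;1.5 0 45 0;1.5 0 55 0;1.5 0 60 0;1.5 0 62 0;1.5 0 63 0;1.5 0 64 0;1.5 0 64 0;1.5 0 64 0"}}

```text
t: 8.55
tcp_pos: [0.4691, 0.0632, 0.1227]
tool_rot: [0.389, 0.921, 0.0, 0.0]
force: [1.0, -0.4, -4.0]
finger_gap: 0.409
gripper_force: 81.4
```

```bash
python3 -c "
from h import *
go(.469,.0634,.121,134.2)"
```

```text
t 8.55 tcp [0.4691 0.0632 0.1227] head 134.21 F [ 1.  -0.4 -4. ] gap 0.409 gf 81.4 xy [3.890e-01 9.212e-01 1.000e-04 4.000e-04]
shift [0.2 0.  1.7] turn 0.01
```

Emit:
{"method": "step_arm", "body": {"targets": "0 0 1 0;0 0 2 0;0 0 2 0;0 0 2 0;0 0 2 0"}}

```text
t: 9.05
tcp_pos: [0.4693, 0.0633, 0.1208]
tool_rot: [0.389, 0.921, 0.0, 0.001]
force: [-1.5, 1.7, 4.2]
finger_gap: 0.412
gripper_force: 82.1
```

Emit:
{"method": "step_arm", "body": {"targets": "0 0 1 0;0 0 1.5 0;0 0 1.5 0;0 0 1.5 0"}}

```text
t: 9.45
tcp_pos: [0.4699, 0.0636, 0.1205]
tool_rot: [0.389, 0.921, 0.001, 0.001]
force: [-1.8, 1.6, 13.9]
finger_gap: 0.408
gripper_force: 84.1
```

Emit:
{"method": "step_arm", "body": {"targets": "0 2 1 0;0 5 1 0;0 9 1 0;0 13 1 0;0 17 1 0;0 21 1 0;0 25 1 0;0 28 1 0;0 30 1 0;0 30 1 0"}}

```text
t: 10.45
tcp_pos: [0.4918, 0.0846, 0.12]
tool_rot: [0.389, 0.921, 0.001, 0.002]
force: [-2.1, 0.3, 16.9]
finger_gap: 0.409
gripper_force: 84.0
```

```bash
python3 -c "
from h import *
go(.522+.022*.717,.115+.022*.697,.1205,134.2)"
```

```text
t 10.45 tcp [0.4918 0.0846 0.12  ] head 134.2 F [-2.1  0.3 16.9] gap 0.409 gf 84.0 xy [0.3892 0.9212 0.0011 0.0017]
shift [ 0.7 64.8 -0.5] turn -0.0
```

Emit:
{"method": "step_arm", "body": {"targets": "0 2 0.5 0;0 5 1 0;0 9 1 0;0 13 1 0;0 17 1 0;0 21 1 0;0 25 1 0;0 29 1 0;0 33 1 0;0 35 1 0;0 35 1 0"}}

```text
t: 11.55
tcp_pos: [0.5173, 0.1089, 0.1204]
tool_rot: [0.389, 0.921, 0.001, 0.002]
force: [-3.2, 1.6, 23.0]
finger_gap: 0.414
gripper_force: 84.8
```

```bash
python3 -c "
from h import *
go(.522+.026*.717,.115+.026*.697,.1205,134.2)"
```

```text
t 11.55 tcp [0.5173 0.1089 0.1204] head 134.22 F [-3.2  1.6 23. ] gap 0.414 gf 84.8 xy [0.389  0.9213 0.0011 0.0022]
shift [ 1.1 33.6 -0.1] turn 0.02
```

Emit:
{"method": "step_arm", "body": {"targets": "0 2 0.5 0;0 5 0.5 0;0 8 0.5 0;0 12 0.5 0;0 16 0.5 0;0 20 0.5 0;0 24 0.5 0;0 27 0.5 0;0 30 0.5 0;0 33 0.5 0;0 34 0.5 0;0 34 0.5 0"}}

```text
t: 12.75
tcp_pos: [0.5423, 0.1329, 0.1203]
tool_rot: [0.389, 0.921, 0.002, 0.003]
force: [-2.4, 2.1, 23.6]
finger_gap: 0.414
gripper_force: 84.8
```

```bash
python3 -c "
from h import *
go(.522+.071*.717,.115+.071*.697,.1205,134.2)"
```

```text
t 12.75 tcp [0.5423 0.1329 0.1203] head 134.21 F [-2.4  2.1 23.6] gap 0.414 gf 84.8 xy [0.389  0.9212 0.0017 0.0028]
shift [ 1.3 43.9 -0.2] turn 0.01
```

Emit:
{"method": "step_arm", "body": {"targets": "0 2 0 0;0 6 0 0;0 10 0 0;0 14 0 0;0 18 0 0;0 22 0 0;0 26 0 0;0 30 0 0;0 34 0 0;0 38 0 0;0 41 0 0;0 41 0 0"}}

```text
t: 13.95
tcp_pos: [0.5719, 0.1613, 0.1203]
tool_rot: [0.389, 0.921, 0.001, 0.003]
force: [-2.2, 0.6, 19.3]
finger_gap: 0.414
gripper_force: 84.3
```

Emit:
{"method": "step_arm", "body": {"targets": "0 0 -5 0;0 0 -20 0;0 0 -45 0;0 0 -80 0;0 0 -80 0;0 0 -80 0"}}

```text
t: 14.55
tcp_pos: [0.5687, 0.1606, 0.1956]
tool_rot: [0.389, 0.921, -0.0, -0.0]
force: [-0.7, 0.1, -5.0]
finger_gap: 0.409
gripper_force: 81.5
```

```bash
python3 -c "
from h import *
go(.482,-.2347,.195,71.5)"
```

```text
t 14.55 tcp [0.5687 0.1606 0.1956] head 134.2 F [-0.7  0.1 -5. ] gap 0.409 gf 81.5 xy [ 3.891e-01  9.212e-01 -3.000e-04 -3.000e-04]
shift [-222.9 -337.8    0.6] turn 62.7
```

Emit:
{"method": "step_arm", "body": {"targets": "-8 -13 0 2;-28 -42 0 7;-50 -75 0 13;-73 -110 0 20;-95 -145 0 26;-118 -180 0 33;-140 -213 0 39;-163 -247 0 46;-185 -280 0 52;-205 -311 0 58;-218 -330 0 61.5;-223 -338 0 62.7"}}

```text
t: 15.75
tcp_pos: [0.4803, -0.2371, 0.1944]
tool_rot: [0.813, 0.582, -0.001, -0.001]
force: [0.2, 0.1, -4.6]
finger_gap: 0.413
gripper_force: 81.3
```

Run:
```python
from fit import *
a=save('top','t5.png');b=save('scene','s5.png')
go(.482,-.2347,.0665,71.5)
r=lambda i,x,y,w=37,h=37:cv2.resize(i[y-h:y+h,x-w:x+w,::-1],(400,400),interpolation=cv2.INTER_CUBIC)
cv2.imwrite('pics/m5.png',np.hstack([r(a,300,191),r(b,306,201)]))
```

```text
t 15.85 tcp [ 0.4809 -0.2355  0.1948] head 71.35 F [ 0.2  0.2 -3.6] gap 0.408 gf 81.3 xy [ 0.8123  0.5832 -0.0006 -0.0016]
shift [  1.1   0.8 128.3] turn -0.15
```

View pics/m5.png

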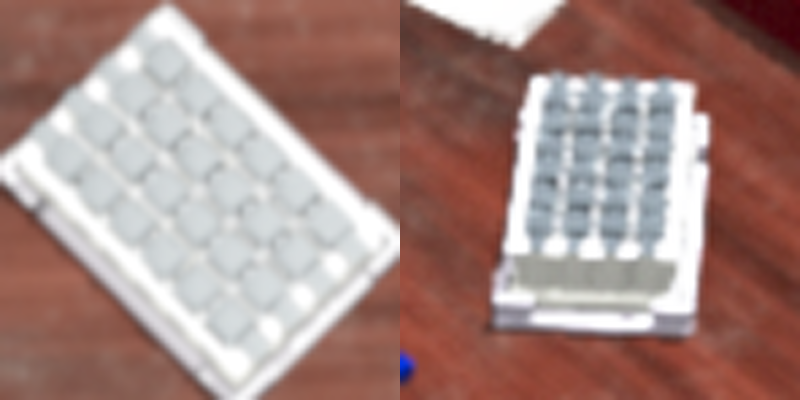

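All four strips are now level in both views, with the raised end at crop (630,88) flush with its neighbours. Next I'll set the roller down.

Emit:
{"method": "step_arm", "body": {"targets": "0 0 30 0;0 0 70 0;0 0 100 0;0 0 118 0;0 0 125 0;0 0 127 0;0 0 128 0;0 0 129 0;0 0 129 0;0 0 129 0"}}

```text
t: 16.85
tcp_pos: [0.4828, -0.235, 0.0681]
tool_rot: [0.812, 0.584, 0.0, 0.001]
force: [0.7, 0.1, -4.4]
finger_gap: 0.41
gripper_force: 81.1
```

Emit:
{"method": "step_arm", "body": {"targets": "0 0 1 0;0 0 2 0;0 0 3 0;0 0 3 0;0 0 3 0;0 0 3 0"}}

```text
t: 17.45
tcp_pos: [0.4829, -0.235, 0.0649]
tool_rot: [0.812, 0.584, 0.0, 0.001]
force: [-0.2, 0.6, 4.5]
finger_gap: 0.409
gripper_force: 82.3
```

Emit:
{"method": "step_arm", "body": {"targets": "0 0 -0.7 0;0 0 -0.7 0;0 0 -0.7 0"}}

```text
t: 17.75
tcp_pos: [0.4825, -0.2348, 0.065]
tool_rot: [0.812, 0.584, -0.0, 0.0]
force: [0.1, 1.0, 0.5]
finger_gap: 0.411
gripper_force: 81.9
```

Emit:
{"method": "step_arm", "body": {"targets": "0 0 0 0;0 0 0 0;0 0 0 0;0 0 0 0;0 0 0 0;0 0 0 0;0 0 0 0;0 0 0 0;0 0 0 0;0 0 0 0", "gripper": 0}}

```text
t: 18.75
tcp_pos: [0.4824, -0.2347, 0.065]
tool_rot: [0.812, 0.584, -0.0, -0.0]
force: [-0.6, -0.4, 0.3]
finger_gap: 1.001
gripper_force: 0.0
```

Emit:
{"method": "step_arm", "body": {"targets": "0 0 -10 0;0 0 -30 0;0 0 -60 0;0 0 -100 0;0 0 -130 0;0 0 -150 0;0 0 -150 0;-100 -60 -150 0;-100 -60 -150 0;-100 -60 -150 0;-100 -60 -150 0;-100 -60 -150 0"}}

```text
t: 19.95
tcp_pos: [0.3935, -0.3101, 0.2144]
tool_rot: [0.812, 0.584, 0.0, -0.001]
force: [0.4, 0.1, -0.6]
finger_gap: 1.001
gripper_force: 0.0
```

Run:
```python
from fit import *
b=save('scene','s6.png');s=manip.sense();print(s['t'],s['force'],s['finger_gap'],s['tcp_pos'])
r=lambda i,x,y,w=60,h=60:cv2.resize(i[y-h:y+h,x-w:x+w,::-1],(400,400),interpolation=cv2.INTER_CUBIC)
cv2.imwrite('pics/m6.png',np.hstack([r(b,398,270),r(b,306,220)]))
```

```text
20.0 [ 0.0853 -0.7317 -1.0254] 0.9983182603680749 [ 0.3939 -0.3098  0.2145]
```

View pics/m6.png

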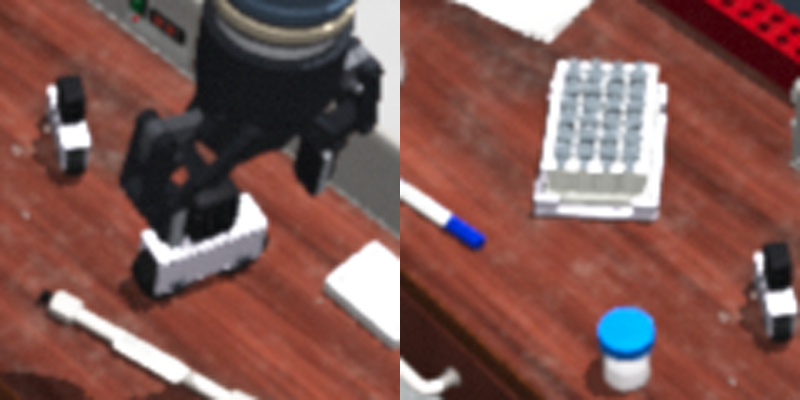

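The roller stands upright at about (393,277) in the scene view, the jar and marker are unmoved, and the arm is clear.

```bash
python3 -c "
from h import *
print(manip.sign_off())"
```

```text
the job is handed in; nothing more can be done
None
```

The raised strip was rolled from its seated end to its lifted end and looks level with the other three in both camera views; the roller stands upright on the table off the plate, and I handed the job in at about 20 s. I checked the jar and marker against a final picture but not the flask, which the arm passed only once, well above it.

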